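# Sweep the loose axle nuts off the work board into the parts tray

### The arm

A 6-joint arm with a two-finger parallel gripper is mounted at the origin on the work surface. World frame = base frame: x ahead of the robot, y to its left, z up, the work surface at z = 0. Lengths are in mm, angles in rad, forces in N, time in s.
With the tool pointing down it reaches from about 275 to 750 mm from the base axis. Payload 10.2 kg.
Tool frame: the origin (TCP) lies midway between the tips of the shut fingers; the grasp point (between the pads) lies 19 mm behind it; z points along the fingers, y is the line along which they close (so a half turn about z gives the same grasp; the last joint's range is limited). The gripper opens to 85 mm and grips with 20 to 120 N. Pads are 22 mm wide; open, the fingers measure 114 mm over their backs; the gripper's body (76 mm by 85 mm) begins 54 mm behind the grasp point. The pads swing forward as they close: fully open they stand 13 mm farther back than shut.
Start: joints at [1.084, 0.313, 1.498, -0, 1.331, -0.223], TCP at [136.907, 506.841, 231.294] pointing down, gripper open.
Joint ranges: [-2.94, 2.94], [-0.97, 2.17], [0.19, 2.56], [-1.23, 4.37], [0.02, 3.11], [-2.88, 2.88]. Speed limits (rad/s): [2.39, 2.39, 3.01, 3.14, 3.14, 3.14].

### API

Orientations are given as a unit quaternion [w, x, y, z].
In Python, from rig import ctrl gives the robot as it stands.
- The arm moves only by the tool arm_command, never from a script. Its argument "increments" is a list of rows, each an object with "dr": the turn, a rotation vector about the tool's x, y, z in units of pi/4 rad (1.0 is pi/4 rad), a list of three; "offset": the shift along the tool's x, y, z in units of 120 mm (1.0 is 120 mm), a list of three; "hand": the opening, from -1 (shut) to 1 (fully open). A call has 1 to 8 rows; each row shifts and turns the commanded pose from where the row before left it, along the tool's axes as they then stand; what a row does not reach is not made up. A row lasts 1/10 s, in which the tool goes at most 50 mm and 8.59 degrees, less where a joint would pass 70% of its speed; a pose out of reach is approached as far as the arm can. A call with a number of a shift or a turn outside -1 to 1 is refused whole. A call with a gripper value outside its range is refused whole. The fingers move at their own pace and stop on an object; "grip_force" is the grip in N (left out, the last holds). Time passes only in rows, so rows that do not move let the fingers close. It gives the time, the measured TCP pose, the force, the opening and the grip force at its end, in the units of the state.
- ctrl.sense(): the state, without advancing time (a new reading comes with each control period).
- ctrl.capture(name): name is "scene" or "side" or "wrist"; returns the picture (480x640x3 uint8, red, green, blue); there is no depth.
- ctrl.camera_info(name): a dict with "K" (3x3 intrinsics, pixels), "R" (3x3) and "t" (3): a world point X has camera coordinates R X + t. Camera axes: x right, y down, z forward; pixel columns grow to the right and rows downward; lengths in mm; the calibration is good to about 2 mm. A picture is of the moment at which its call begins: read the wrist's pose just before it. camera_info takes no time and is no camera call; for the wrist camera it gives the pose at the moment of the call.
- ctrl.finish_job(): hands the job in; it is judged then, once.
The state is a dict: "time_s": time; "joints": joint angles; "dq": joint speeds; "tau": joint torques, N m; "eef_pos": TCP position; "ee_rot": TCP orientation; "force": force on the tool from outside, world axes, zero at the start; "wrist_torque": the same for the moment, N m; "grip_width": opening from 0.0 (shut) to 1.0 (fully open); "grip_force": force on a finger pad.
Only numpy, scipy, OpenCV 4.12 (cv2) and the standard library are available. Lean on these libraries where they do the work, as an engineer would, in place of code of your own. Each camera call takes 0.05 s, during which the arm holds its last target. There are 200 camera calls.

### The job

Clear the loose hardware off the work board: with the closed fingers, sweep the four steel hex nuts across the board and over its edge into the shallow tray that stands against it. Only push the nuts along, never pinch them or pick them up, and sweep past the small bottle and the round socket that stand among them without knocking or shifting these, nor the cell checker beside the board. Finish with all four nuts at rest in the tray.

Things in the scene. Friction and masses are not known exactly. Their poses are not given: they have to be found in the camera images.
- board: plywood work board lying flat on the table, 300 mm along its x, 280 mm along its y, 24 mm thick, so its flat top is 24 mm above the table; origin at the centre of its underside, x and y along its edges, z up. It has no rim and does not move.
- tray: shallow open black plastic tray on the table, 300 mm along its x, 110 mm along its y, 18 mm high, walls and floor 3 mm; one long wall stands flush against one of the board's two y sides (left or right, it varies) with its rim 6 mm below the board's top, so that what is pushed over that edge drops in. Origin at the centre of its underside, axes parallel to the board's (z up). It does not move.
- nut0: one of four alike loose steel hexagon nuts (M14 axle nuts), lying flat on the board: 22 mm across flats, 25 mm across corners, 12 mm high, about 25 g; origin at the middle of the nut, 6 mm above what it lies on; its z is the axis of its bore.
- nut1: one of four alike loose steel hexagon nuts (M14 axle nuts), lying flat on the board: 22 mm across flats, 25 mm across corners, 12 mm high, about 25 g; origin at the middle of the nut, 6 mm above what it lies on; its z is the axis of its bore.
- nut2: one of four alike loose steel hexagon nuts (M14 axle nuts), lying flat on the board: 22 mm across flats, 25 mm across corners, 12 mm high, about 25 g; origin at the middle of the nut, 6 mm above what it lies on; its z is the axis of its bore.
- nut3: one of four alike loose steel hexagon nuts (M14 axle nuts), lying flat on the board: 22 mm across flats, 25 mm across corners, 12 mm high, about 25 g; origin at the middle of the nut, 6 mm above what it lies on; its z is the axis of its bore.
- bottle: small threadlocker bottle with a pointed cap, standing on the board, 24 mm diameter, 58 mm high; origin at the centre of its foot, z up. It starts at least 40 mm to the side of every nut's centre, measured along the board's x, so each nut has a free straight lane to the tray. Leave it.
- socket: round steel wrench socket standing on the board, 25 to 30 mm diameter, 38 mm high; origin at the centre of its foot, z up. It too starts at least 40 mm along the board's x from every nut's centre. Leave it.
- checker: battery cell checker with a display, a flat black box 118 x 75 x 24 mm lying on the table beside the board, on the other side from the tray; origin at the centre of its underside. Leave it.

How it is judged:
By the outcome, as a careful person would: the job done as asked, in the order asked, and still so for the second after the job is handed in, with the robot touching nothing.
It also fails if it takes over 61 s, if anything falls off the work surface, if the arm or the gripper's body presses on something with over 40 N, if the wrist force passes 120 N, or if a joint passes its speed limit or range.

## Working session

There is one attempt and no reset: what is moved stays moved. The work goes in short steps, Python scripts to look and compute and a tool call to move; the robot and the scene stay as the last step left them, time stands still between calls to the robot, and variables do not carry over. Pictures are saved under pics/ and viewed, at most 10 in all, crops included, and the job is handed in when it is done.

Besides the shell and the picture viewer there is one more tool, called after "Call:" as name(argument=value, ...), one argument or row to a line, values as JSON. arm_command: Moves the arm, as the interface text tells. Shifts and turns lie within -1 to 1; 1 stands for 120 mm of shift or pi/4 rad of turn. Its arguments: {"type":"object","properties":{"increments":{"type":"array"},"grip_force":{"type":"number"}},"required":["increments"]}

```bash
mkdir -p pics; python3 - <<'E'
from rig import ctrl
import cv2
s=ctrl.sense();print(s['time_s'],s['eef_pos'],s['ee_rot'])
for n in ('scene','side','wrist'):
    i=ctrl.camera_info(n);print(n,i['K'],i['R'].tolist() if hasattr(i['R'],'tolist') else i['R'],i['t'])
    cv2.imwrite(f'pics/{n}0.png',ctrl.capture(n)[:,:,::-1])
E
```

```text
0.0 [136.79480873 506.58288661 230.71372932] [-2.29067212e-04  1.31539883e-01  9.91310649e-01 -6.35691456e-04]
scene [[579.10680035   0.         311.80557146]
 [  0.         579.10680035 244.64348946]
 [  0.           0.           1.        ]] [[0.7420298997685445, 0.6701022377338792, 0.0188313258569687], [0.39368605214885216, -0.4128629764102664, -0.8213132502602809], [-0.5425890896368402, 0.6168526191025728, -0.5701665775134155]] [-438.26634925 -172.15755514 1168.91161037]
side [[588.43307394   0.         306.48160898]
 [  0.         588.43307394 236.9154974 ]
 [  0.           0.           1.        ]] [[-0.8527017953825148, -0.5223277981430152, 0.00856267706415375], [-0.3704774274856969, 0.5930870160935038, -0.7148386300871578], [0.36830167509124323, -0.6127164618552153, -0.6992370224012817]] [499.28303827 244.3253514  571.69137309]
wrist [[375.96663989   0.         323.94384739]
 [  0.         375.96663989 243.2029574 ]
 [  0.           0.           1.        ]] [[0.2605925615421762, 0.9654471805238618, -0.0018051280881029145], [0.9252025972891059, -0.24919469245195697, 0.2861855328685722], [0.27584718747593057, -0.07624793028208617, -0.9581725221948905]] [-524.01116246  -37.38164508  379.20043369]
```

View pics/scene0.png

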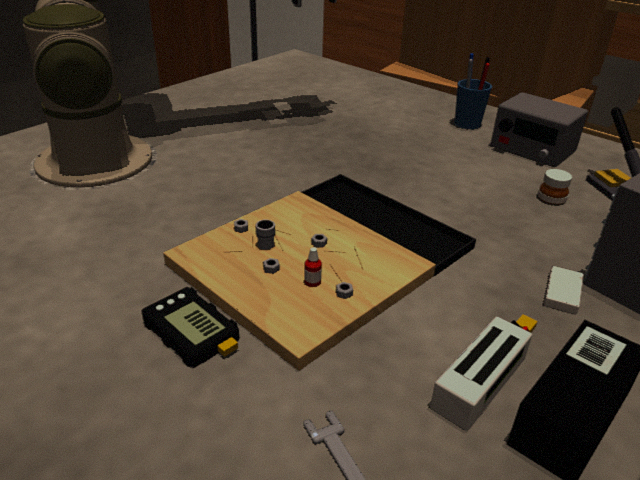

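View pics/side0.png

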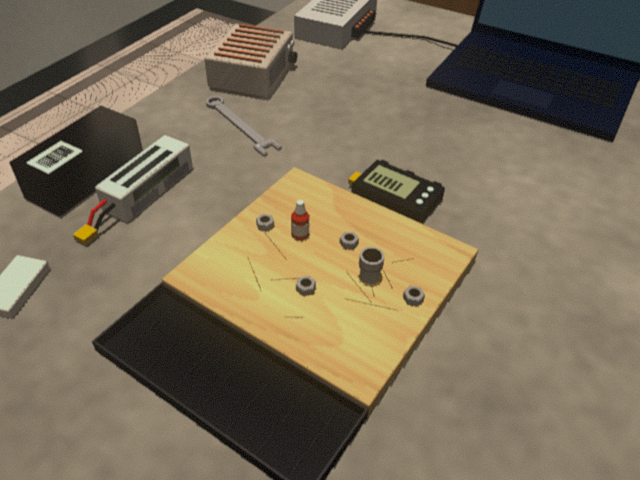

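The scene and side views show the tray on the board's far (+y) side. The nuts are at scene px (241,225), (271,265), (319,240), (345,290), with the bottle at (313,285) and the socket at (265,245). Next I'll convert these to positions.

```bash
cat > h.py <<'E'
import numpy as np
from rig import ctrl
def ray(cam,px,z):
    i=ctrl.camera_info(cam);K,R,t=map(np.array,(i['K'],i['R'],i['t']))
    d=R.T@np.linalg.solve(K,[*px,1.]);c=-R.T@t
    return (c+d*(z-c[2])/d[2])[:2]
E
python3 - <<'E'
from h import *
np.set_printoptions(precision=1,suppress=True)
S={'nA':((241,225),(414,296),30),'nB':((271,265),(349,240),30),'nC':((319,240),(306,286),30),'nD':((345,290),(265,222),30),
'bottlefoot':((313,282),(300,236),30),'sock_top':((265,227),(371,256),62),
'c-robot-':((165,259),(477,253),24),'c-robot+':((299,193),(369,408),24),'c far+':((435,265),(165,283),24),'c far-':((299,352),(295,168),24)}
B=[]
for k,(a,b,z) in S.items():
    p,q=ray('scene',a,z),ray('side',b,z);print(k,p,q);S[k]=(p+q)/2
c=[S[k] for k in S if k[0:2] in('c-','c ')]
o=np.mean(c,0);ux=(c[3]-c[0]+c[2]-c[1]);th=np.arctan2(ux[1],ux[0]);print('board',o,th,np.linalg.norm(ux)/2)
r=np.array([[np.cos(th),np.sin(th)],[-np.sin(th),np.cos(th)]])
for k in S:print(k,r@(S[k]-o))
E
```

```text
nA [429.6   8.9] [428.8  10.9]
nB [540.1 -33. ] [540.1 -31.6]
nC [547.9  63.1] [546.3  65.6]
nD [654.4  -3.4] [652.6  -2. ]
bottlefoot [610.7 -20.6] [598.3  -4.1]
sock_top [497.4  -2.4] [490.8   7.9]
c-robot- [ 410.4 -124.8] [ 390.4 -104. ]
c-robot+ [418.8 155.8] [408.2 167.4]
c far+ [709.7 139.2] [698.2 148.4]
c far- [ 684.8 -128.2] [ 685.6 -129.9]
board [550.8  15.5] -0.05636248463584589 288.1211886570602
nA [-121.1  -12.4]
nB [ -8.  -48.4]
nC [-6.4 48.6]
nD [103.6 -12.4]
bottlefoot [ 55.2 -24.7]
sock_top [-55.9 -16. ]
c-robot- [-142.8 -138.1]
c-robot+ [-145.3  138.1]
c far+ [145.8 136.7]
c far- [ 142.4 -136.7]
```

View pics/wrist0.png

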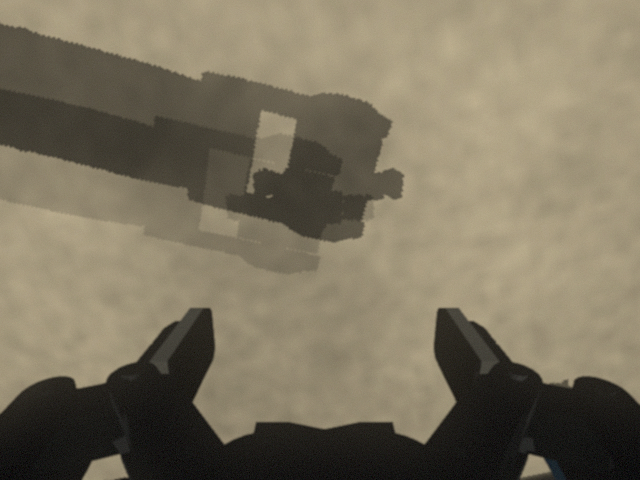

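```bash
python3 - <<'E'
from h import *
import cv2
np.set_printoptions(precision=1,suppress=True)
im=cv2.imread('pics/side0.png');hsv=cv2.cvtColor(im,cv2.COLOR_BGR2HSV)
m=((hsv[...,1]>80)&(hsv[...,2]>125)&(hsv[...,0]>8)&(hsv[...,0]<30)).astype(np.uint8)
m[:160]=0
m=cv2.morphologyEx(m,cv2.MORPH_CLOSE,np.ones((5,5)))
c=max(cv2.findContours(m,0,1)[0],key=cv2.contourArea);h=cv2.convexHull(c)
q=cv2.approxPolyN(h,4,ensure_convex=True).reshape(-1,2);print(q)
w=np.array([ray('side',p,24) for p in q]);print(w)
for i in range(4):d=w[(i+1)%4]-w[i];print(np.hypot(*d),np.degrees(np.arctan2(d[1],d[0])))
def P(n):
    i=ctrl.camera_info(n);return np.array(i['K'])@np.c_[i['R'],i['t']]
for n,a,b in(('btip',(313,250),(299,203)),('stop',(265,226),(371,255))):
    X=cv2.triangulatePoints(P('scene'),P('side'),np.float64(a),np.float64(b))
    print(n,(X[:3]/X[3]).T)
i=ctrl.camera_info('wrist');print('wristcam',-np.array(i['R']).T@i['t'])
E
```

```text
[[479 248]
 [369 406]
 [160 279]
 [293 166]]
[[ 391.3 -114.2]
 [ 409.2  165.4]
 [ 707.8  146.6]
 [ 690.8 -132.4]]
280.0947675556463 86.3402015744543
299.2203601265928 -3.5862673996067986
279.5996335527189 -93.48461453393105
300.07628990294654 176.50831221104596
btip [[604.5 -13.5  77.8]]
stop [[492.4   3.   58.8]]
wristcam [ 66.5 525.5 373.2]
```

Board: centre (549.8, 16.3), yaw −3.55°. In the board frame (mm), the nuts are A(−120,−14), B(−7,−49), C(−6,48) and D(105,−12.5). The bottle is at (56,−26) and the socket at (−56,−17). The tray is at +y. The wrist view shows only bare table. I'll shut the fingers, align the tool with the board (tool x = −board x, tool y = +board y) and move in.

Call:
arm_command(
  increments=[
    {"dr": [0,0,-0.13],"offset": [0,0,0],"hand": -1},
    {"dr": [0,0,-0.127],"offset": [0,0,0],"hand": -1},
    {"dr": [0,0,0],"offset": [-0.168,-0.271,0],"hand": -1},
    {"dr": [0,0,0],"offset": [-0.168,-0.271,0],"hand": -1},
    {"dr": [0,0,0],"offset": [-0.168,-0.271,0],"hand": -1},
    {"dr": [0,0,0],"offset": [-0.168,-0.271,0],"hand": -1},
    {"dr": [0,0,0],"offset": [-0.168,-0.271,0],"hand": -1},
    {"dr": [0,0,0],"offset": [-0.168,-0.271,0],"hand": -1},
  ],
)

```text
time_s: 0.95
eef_pos: [245.8, 303.2, 231.2]
ee_rot: [-0.0, 0.031, 1.0, -0.0]
force: [0.9, 0.2, -1.0]
grip_width: 0.0
grip_force: 0.0
```

Call:
arm_command(
  increments=[
    {"dr": [0,0,0],"offset": [-0.168,-0.271,0],"hand": -1},
    {"dr": [0,0,0],"offset": [-0.168,-0.271,0],"hand": -1},
    {"dr": [0,0,0],"offset": [-0.168,-0.271,0],"hand": -1},
    {"dr": [0,0,0],"offset": [-0.168,-0.271,0],"hand": -1},
    {"dr": [0,0,0],"offset": [-0.168,-0.271,0],"hand": -1},
    {"dr": [0,0,0],"offset": [-0.168,-0.271,0],"hand": -1},
    {"dr": [0,0,0],"offset": [-0.168,-0.271,0],"hand": -1},
    {"dr": [0,0,0],"offset": [0,0,0],"hand": -1},
  ],
)

```text
time_s: 1.75
eef_pos: [373.7, 65.7, 231.1]
ee_rot: [-0.0, 0.033, 0.999, -0.0]
force: [0.1, 0.6, -0.5]
grip_width: 0.001
grip_force: 0.0
```

```bash
cat >> h.py <<'E'
def st():
    s=ctrl.sense();d=np.array(s['eef_pos'])[:2]-[549.8,16.3];a=np.radians(-3.55)
    from scipy.spatial.transform import Rotation as R
    q=s['ee_rot'];M=R.from_quat([q[1],q[2],q[3],q[0]]).as_matrix()
    print('t',s['time_s'],'board xy',np.round([d[0]*np.cos(a)+d[1]*np.sin(a),-d[0]*np.sin(a)+d[1]*np.cos(a)],1),'z',round(s['eef_pos'][2],1),'tooly deg',round(np.degrees(np.arctan2(M[1,1],M[0,1])),2),'tz',np.round(M[:,2],3),'grip',s['grip_width'],'F',np.round(s['force'],1))
E
python3 -c "from h import *;st()"
```

```text
t 1.75 board xy [-178.8   38.4] z 231.1 tooly deg 86.19 tz [-0.    -0.001 -1.   ] grip 0.0006681708619098994 F [ 0.1  0.6 -0.5]
```

Call:
arm_command(
  increments=[
    {"dr": [0,0,0],"offset": [-0.163,-0.268,0],"hand": -1},
    {"dr": [0,0,0],"offset": [-0.163,-0.268,0],"hand": -1},
    {"dr": [0,0,0],"offset": [-0.163,-0.268,0],"hand": -1},
    {"dr": [0,0,0],"offset": [0,0,0.3],"hand": -1},
    {"dr": [0,0,0],"offset": [0,0,0.3],"hand": -1},
    {"dr": [0,0,0],"offset": [0,0,0.3],"hand": -1},
    {"dr": [0,0,0],"offset": [0,0,0.3],"hand": -1},
    {"dr": [0,0,0],"offset": [0,0,0],"hand": -1},
  ],
)

```text
time_s: 2.55
eef_pos: [422.5, -29.9, 84.2]
ee_rot: [-0.004, 0.031, 1.0, 0.001]
force: [0.3, 1.0, 0.4]
grip_width: -0.004
grip_force: 0.0
```

```bash
python3 - <<'E'
from h import *;import cv2
st();cv2.imwrite('pics/w1.png',ctrl.capture('wrist')[:,:,::-1])
E
```

```text
t 2.55 board xy [-124.2  -54. ] z 84.2 tooly deg 86.47 tz [-0.008  0.003 -1.   ] grip -0.004224386711135566 F [0.3 1.  0.4]
```

View pics/w1.png

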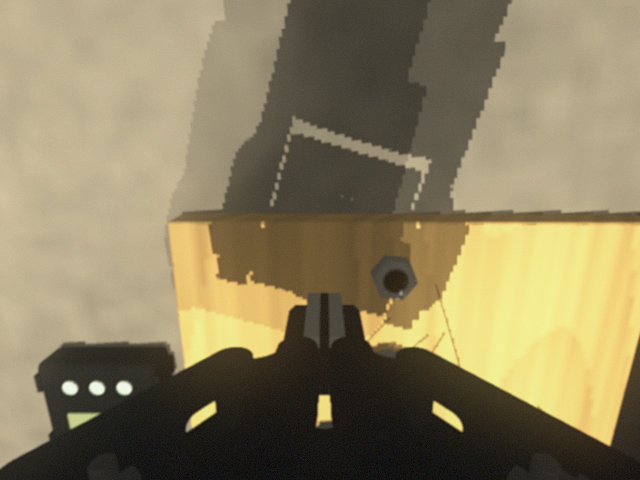

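The wrist view shows nut A at (395,278), ahead of the shut fingers at (324,320), and the lane is clear. I'll make a small x correction and lower.

Call:
arm_command(
  increments=[
    {"dr": [0,0,0],"offset": [0,0,0],"hand": -1},
    {"dr": [0,0,0],"offset": [0,0,0.2],"hand": -1},
    {"dr": [0,0,0],"offset": [0,0,0.2],"hand": -1},
    {"dr": [0,0,0],"offset": [0,0,0],"hand": -1},
    {"dr": [0,0,0],"offset": [0,0,0],"hand": -1},
  ],
)

```text
time_s: 3.1
eef_pos: [425.8, -31.5, 40.9]
ee_rot: [0.001, 0.031, 1.0, -0.0]
force: [0.2, 0.5, -0.0]
grip_width: -0.005
grip_force: 0.0
```

```bash
python3 - <<'E'
from h import *;import cv2
st();print(ctrl.camera_info('wrist')['t'])
im=ctrl.capture('wrist');cv2.imwrite('pics/w2.png',im[:,:,::-1])
E
```

```text
t 3.1 board xy [-120.8  -55.4] z 40.9 tooly deg 86.46 tz [ 0.002 -0.001 -1.   ] grip -0.0048813807431115274 F [ 0.2  0.5 -0. ]
[   5.61348074 -391.52056404   73.25998138]
```

View pics/w2.png

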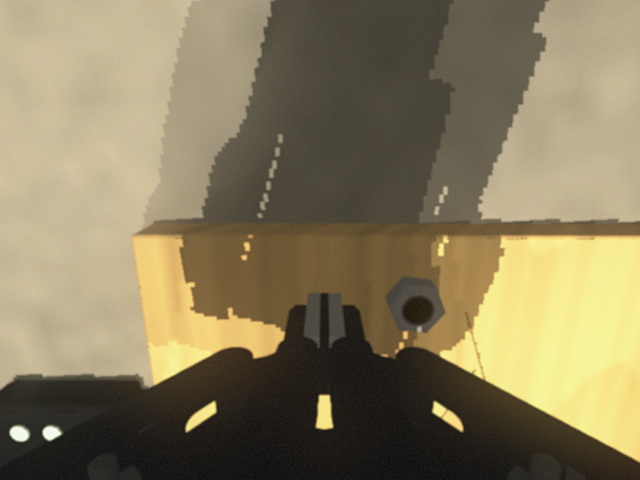

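Nut A is at (415,305), in line ahead of the fingers. I'll lower and start pushing.

Call:
arm_command(
  increments=[
    {"dr": [0,0,0],"offset": [0,0,0.1],"hand": -1},
    {"dr": [0,0,0],"offset": [0,0,0],"hand": -1},
    {"dr": [0,0,0],"offset": [0,0.08,0],"hand": -1},
    {"dr": [0,0,0],"offset": [0,0.08,0],"hand": -1},
    {"dr": [0,0,0],"offset": [0,0.08,0],"hand": -1},
    {"dr": [0,0,0],"offset": [0,0.08,0],"hand": -1},
    {"dr": [0,0,0],"offset": [0,0.08,0],"hand": -1},
    {"dr": [0,0,0],"offset": [0,0,0],"hand": -1},
  ],
)

```text
time_s: 3.95
eef_pos: [427.8, 17.9, 27.3]
ee_rot: [-0.0, 0.03, 1.0, 0.0]
force: [0.1, -0.6, -0.6]
grip_width: 0.002
grip_force: 0.0
```

```bash
python3 - <<'E'
from h import *;import cv2
st();im=ctrl.capture('wrist');im2=ctrl.capture('side');cv2.imwrite('pics/w3.png',np.hstack([cv2.resize(im[100:420,200:600],(400,320)),cv2.resize(im2[150:470,240:540],(300,320))])[:,:,::-1])
E
```

```text
t 3.95 board xy [-121.9   -6. ] z 27.3 tooly deg 86.54 tz [-0.  0. -1.] grip 0.0018048184556950812 F [ 0.1 -0.6 -0.6]
```

View pics/w3.png

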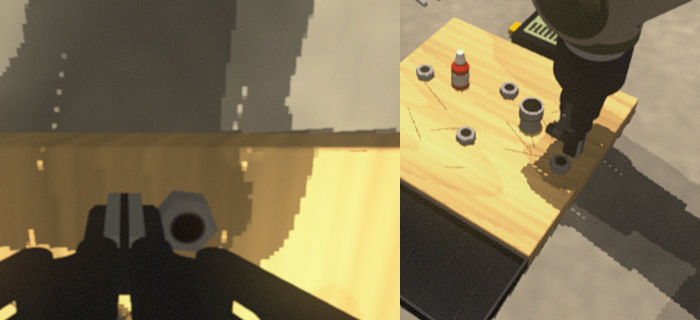

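The nut sits squarely against the finger (crop px (187,222)). I'll push on over the edge.

Call:
arm_command(
  increments=[
    {"dr": [0,0,0],"offset": [-0.006,0.09,0],"hand": -1},
    {"dr": [0,0,0],"offset": [-0.006,0.09,0],"hand": -1},
    {"dr": [0,0,0],"offset": [0,0.09,0],"hand": -1},
    {"dr": [0,0,0],"offset": [0,0.09,0],"hand": -1},
    {"dr": [0,0,0],"offset": [0,0.09,0],"hand": -1},
    {"dr": [0,0,0],"offset": [0,0.09,0],"hand": -1},
    {"dr": [0,0,0],"offset": [0,0.09,0],"hand": -1},
    {"dr": [0,0,0],"offset": [0,0.08,0],"hand": -1},
  ],
)

```text
time_s: 4.85
eef_pos: [434.6, 102.6, 27.3]
ee_rot: [-0.0, 0.031, 1.0, -0.0]
force: [0.1, 1.0, 0.3]
grip_width: 0.005
grip_force: 0.0
```

```bash
python3 - <<'E'
from h import *;import cv2
st();im=ctrl.capture('wrist');im2=ctrl.capture('side');cv2.imwrite('pics/w4.png',np.hstack([im[100:420,200:600],im2[150:470,240:540]])[:,:,::-1])
E
```

```text
t 4.85 board xy [-120.3   79. ] z 27.3 tooly deg 86.47 tz [-0. -0. -1.] grip 0.004791187101264192 F [0.1 1.  0.3]
```

View pics/w4.png

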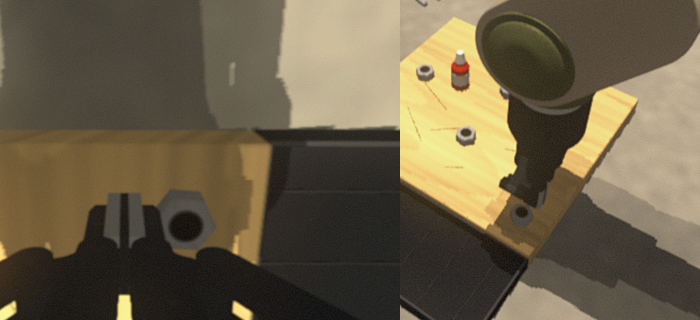

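The contact holds perfectly, with the nut in the same spot relative to the finger. I'll finish the stroke and lift.

Call:
arm_command(
  increments=[
    {"dr": [0,0,0],"offset": [0,0.09,0],"hand": -1},
    {"dr": [0,0,0],"offset": [0,0.09,0],"hand": -1},
    {"dr": [0,0,0],"offset": [0,0.09,0],"hand": -1},
    {"dr": [0,0,0],"offset": [0,0.09,0],"hand": -1},
    {"dr": [0,0,0],"offset": [0,0.09,0],"hand": -1},
    {"dr": [0,0,0],"offset": [0,0,0],"hand": -1},
    {"dr": [0,0,0],"offset": [0,0,-0.34],"hand": -1},
    {"dr": [0,0,0],"offset": [0,0,-0.34],"hand": -1},
  ],
)

```text
time_s: 5.75
eef_pos: [437.2, 155.4, 109.3]
ee_rot: [-0.001, 0.031, 1.0, -0.0]
force: [-0.1, -0.2, 0.4]
grip_width: 0.001
grip_force: 0.0
```

Call:
arm_command(
  increments=[
    {"dr": [0,0,0],"offset": [0,0,0],"hand": -1},
    {"dr": [0,0,0],"offset": [-0.24,-0.27,0],"hand": -1},
    {"dr": [0,0,0],"offset": [-0.24,-0.27,0],"hand": -1},
    {"dr": [0,0,0],"offset": [-0.24,-0.27,0],"hand": -1},
    {"dr": [0,0,0],"offset": [-0.24,-0.27,0],"hand": -1},
    {"dr": [0,0,0],"offset": [0,0,0],"hand": -1},
    {"dr": [0,0,0],"offset": [0,0,0],"hand": -1},
  ],
)

```text
time_s: 6.45
eef_pos: [544.5, 18.5, 107.9]
ee_rot: [-0.001, 0.032, 0.999, 0.0]
force: [0.4, 0.3, 0.1]
grip_width: 0.002
grip_force: 0.0
```

```bash
python3 -c "from h import *;st()"
```

```text
t 6.45 board xy [-5.4  1.9] z 107.9 tooly deg 86.36 tz [-0.002  0.    -1.   ] grip 0.0018127847224851733 F [0.4 0.3 0.1]
```

Call:
arm_command(
  increments=[
    {"dr": [0,0,0],"offset": [0,0,0.26],"hand": -1},
    {"dr": [0,0,0],"offset": [0,0,0.26],"hand": -1},
    {"dr": [0,0,0],"offset": [0,0,0.14],"hand": -1},
    {"dr": [0,0,0],"offset": [0,0,0],"hand": -1},
    {"dr": [0,0,0],"offset": [0,0,0],"hand": -1},
  ],
)

```text
time_s: 6.95
eef_pos: [544.7, 19.7, 30.2]
ee_rot: [-0.0, 0.03, 1.0, 0.0]
force: [-0.2, -0.6, -0.2]
grip_width: 0.001
grip_force: 0.0
```

```bash
python3 -c "from h import *;st()"
```

```text
t 6.95 board xy [-5.3  3.1] z 30.2 tooly deg 86.51 tz [-0.  0. -1.] grip 0.0014424978455103324 F [-0.2 -0.6 -0.2]
```

Call:
arm_command(
  increments=[
    {"dr": [0,0,0],"offset": [0,0.05,0.02],"hand": -1},
    {"dr": [0,0,0],"offset": [0,0.07,0],"hand": -1},
    {"dr": [0,0,0],"offset": [0,0.08,0],"hand": -1},
    {"dr": [0,0,0],"offset": [0,0.09,0],"hand": -1},
    {"dr": [0,0,0],"offset": [0,0.09,0],"hand": -1},
    {"dr": [0,0,0],"offset": [0,0.09,0],"hand": -1},
    {"dr": [0,0,0],"offset": [0,0.09,0],"hand": -1},
    {"dr": [0,0,0],"offset": [0,0.09,0],"hand": -1},
  ],
)

```text
time_s: 7.75
eef_pos: [549.9, 97.7, 27.5]
ee_rot: [0.0, 0.031, 1.0, -0.0]
force: [0.3, -1.9, 3.2]
grip_width: 0.0
grip_force: 1.5
```

```bash
python3 - <<'E'
from h import *;import cv2
st();im=ctrl.capture('wrist');im2=ctrl.capture('side');cv2.imwrite('pics/w5.png',np.hstack([im[100:420,200:600],im2[150:470,140:540]])[:,:,::-1])
E
```

```text
t 7.75 board xy [-4.9 81.3] z 27.5 tooly deg 86.46 tz [ 0.001 -0.    -1.   ] grip 0.00032194522127587763 F [ 0.3 -1.9  3.2]
```

View pics/w5.png

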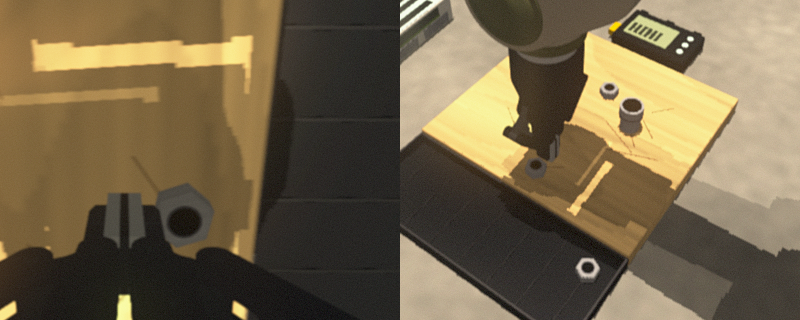

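Nut A lies in the tray (right half, (588,269)), and nut C is in firm contact at (183,220). I'll finish C and go back for B.

Call:
arm_command(
  increments=[
    {"dr": [0,0,0],"offset": [0,0.09,0],"hand": -1},
    {"dr": [0,0,0],"offset": [0,0.09,0],"hand": -1},
    {"dr": [0,0,0],"offset": [0,0.09,0],"hand": -1},
    {"dr": [0,0,0],"offset": [0,0.09,0],"hand": -1},
    {"dr": [0,0,0],"offset": [0,0.09,0],"hand": -1},
    {"dr": [0,0,0],"offset": [0,0,0],"hand": -1},
    {"dr": [0,0,0],"offset": [0,0,-0.34],"hand": -1},
    {"dr": [0,0,0],"offset": [0,0,-0.34],"hand": -1},
  ],
)

```text
time_s: 8.65
eef_pos: [552.4, 150.6, 109.2]
ee_rot: [-0.001, 0.031, 1.0, -0.0]
force: [0.5, 1.0, -0.6]
grip_width: -0.003
grip_force: 0.0
```

Call:
arm_command(
  increments=[
    {"dr": [0,0,0],"offset": [0,0,0],"hand": -1},
    {"dr": [0,0,0],"offset": [0.01,-0.36,0],"hand": -1},
    {"dr": [0,0,0],"offset": [0,-0.37,0],"hand": -1},
    {"dr": [0,0,0],"offset": [0,-0.37,0],"hand": -1},
    {"dr": [0,0,0],"offset": [0,-0.37,0],"hand": -1},
    {"dr": [0,0,0],"offset": [0,-0.37,0],"hand": -1},
    {"dr": [0,0,0],"offset": [0,0,0],"hand": -1},
    {"dr": [0,0,0],"offset": [0,0,0],"hand": -1},
  ],
)

```text
time_s: 9.45
eef_pos: [537.9, -70.2, 108.4]
ee_rot: [-0.0, 0.032, 0.999, 0.0]
force: [1.4, 1.1, -0.4]
grip_width: -0.002
grip_force: 0.0
```

```bash
python3 -c "from h import *;st()"
```

```text
t 9.45 board xy [ -6.6 -87.1] z 108.4 tooly deg 86.33 tz [-0.001  0.    -1.   ] grip -0.002026402445114221 F [ 1.4  1.1 -0.4]
```

Call:
arm_command(
  increments=[
    {"dr": [0,0,0],"offset": [0,-0.03,0.26],"hand": -1},
    {"dr": [0,0,0],"offset": [0,0,0.26],"hand": -1},
    {"dr": [0,0,0],"offset": [0,0,0.15],"hand": -1},
    {"dr": [0,0,0],"offset": [0,0,0],"hand": -1},
    {"dr": [0,0,0],"offset": [0,0,0],"hand": -1},
  ],
)

```text
time_s: 9.95
eef_pos: [538.2, -72.3, 28.9]
ee_rot: [0.0, 0.03, 1.0, 0.0]
force: [0.6, -0.6, 0.2]
grip_width: -0.004
grip_force: 0.0
```

```bash
python3 -c "from h import *;st()"
```

```text
t 9.95 board xy [ -6.1 -89.1] z 28.9 tooly deg 86.52 tz [ 0.  0. -1.] grip -0.00428639057727404 F [ 0.6 -0.6  0.2]
```

Call:
arm_command(
  increments=[
    {"dr": [0,0,0],"offset": [0,0.06,0.01],"hand": -1},
    {"dr": [0,0,0],"offset": [0,0.07,0],"hand": -1},
    {"dr": [0,0,0],"offset": [0,0.08,0],"hand": -1},
    {"dr": [0,0,0],"offset": [0,0.09,0],"hand": -1},
    {"dr": [0,0,0],"offset": [0,0.09,0],"hand": -1},
    {"dr": [0,0,0],"offset": [0,0.09,0],"hand": -1},
    {"dr": [0,0,0],"offset": [0,0.09,0],"hand": -1},
    {"dr": [0,0,0],"offset": [0,0.09,0],"hand": -1},
  ],
)

```text
time_s: 10.75
eef_pos: [543.1, 6.7, 27.6]
ee_rot: [0.0, 0.031, 1.0, -0.0]
force: [-0.8, -2.8, 5.0]
grip_width: -0.0
grip_force: 2.0
```

Call:
arm_command(
  increments=[
    {"dr": [0,0,0],"offset": [0,0.09,0],"hand": -1},
    {"dr": [0,0,0],"offset": [0,0.09,0],"hand": -1},
    {"dr": [0,0,0],"offset": [0,0.09,0],"hand": -1},
    {"dr": [0,0,0],"offset": [0,0.09,0],"hand": -1},
    {"dr": [0,0,0],"offset": [0,0.09,0],"hand": -1},
    {"dr": [0,0,0],"offset": [0,0.09,0],"hand": -1},
    {"dr": [0,0,0],"offset": [0,0.09,0],"hand": -1},
    {"dr": [0,0,0],"offset": [0,0.09,0],"hand": -1},
  ],
)

```text
time_s: 11.55
eef_pos: [548.3, 92.9, 27.5]
ee_rot: [0.0, 0.031, 1.0, -0.0]
force: [-0.4, -3.8, 4.7]
grip_width: -0.002
grip_force: 2.5
```

```bash
python3 - <<'E'
from h import *;import cv2
st();im=ctrl.capture('wrist');im2=ctrl.capture('side');cv2.imwrite('pics/w6.png',np.hstack([im[100:420,200:600],im2[150:470,140:540]])[:,:,::-1])
E
```

```text
t 11.55 board xy [-6.2 76.4] z 27.5 tooly deg 86.45 tz [ 0. -0. -1.] grip -0.00209661980752116 F [-0.4 -3.8  4.7]
```

View pics/w6.png

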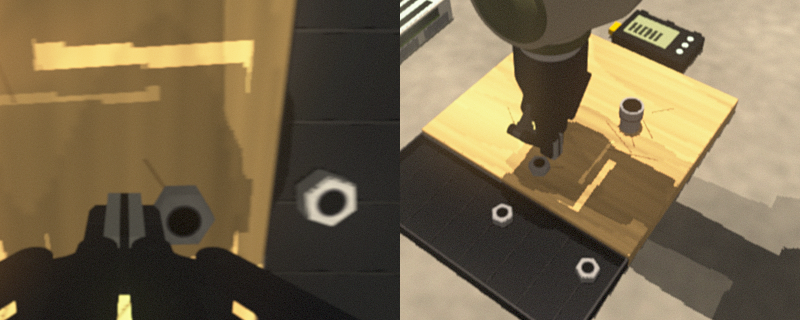

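Nut C is in the tray (330,200) and B is tracking well. I'll finish B and move to D.

Call:
arm_command(
  increments=[
    {"dr": [0,0,0],"offset": [0,0.09,0],"hand": -1},
    {"dr": [0,0,0],"offset": [0,0.09,0],"hand": -1},
    {"dr": [0,0,0],"offset": [0,0.09,0],"hand": -1},
    {"dr": [0,0,0],"offset": [0,0.09,0],"hand": -1},
    {"dr": [0,0,0],"offset": [0,0.1,0],"hand": -1},
    {"dr": [0,0,0],"offset": [0,0,0],"hand": -1},
    {"dr": [0,0,0],"offset": [0,0,-0.34],"hand": -1},
    {"dr": [0,0,0],"offset": [0,0,-0.34],"hand": -1},
  ],
)

```text
time_s: 12.45
eef_pos: [551.0, 147.1, 109.2]
ee_rot: [-0.001, 0.031, 1.0, -0.0]
force: [1.2, -0.1, 0.5]
grip_width: -0.0
grip_force: 0.0
```

Call:
arm_command(
  increments=[
    {"dr": [0,0,0],"offset": [0,0,0],"hand": -1},
    {"dr": [0,0,0],"offset": [-0.185,-0.315,0],"hand": -1},
    {"dr": [0,0,0],"offset": [-0.185,-0.315,0],"hand": -1},
    {"dr": [0,0,0],"offset": [-0.185,-0.315,0],"hand": -1},
    {"dr": [0,0,0],"offset": [-0.185,-0.315,0],"hand": -1},
    {"dr": [0,0,0],"offset": [-0.185,-0.315,0],"hand": -1},
    {"dr": [0,0,0],"offset": [0,0,0],"hand": -1},
    {"dr": [0,0,0],"offset": [0,0,0],"hand": -1},
  ],
)

```text
time_s: 13.25
eef_pos: [650.4, -48.9, 108.0]
ee_rot: [-0.001, 0.032, 0.999, 0.0]
force: [-0.4, -0.4, 0.2]
grip_width: -0.001
grip_force: 0.0
```

```bash
python3 -c "from h import *;st()"
```

```text
t 13.25 board xy [104.5 -58.9] z 108.0 tooly deg 86.36 tz [-0.001  0.    -1.   ] grip -0.0011597237864338756 F [-0.4 -0.4  0.2]
```

Call:
arm_command(
  increments=[
    {"dr": [0,0,0],"offset": [0,0,0.26],"hand": -1},
    {"dr": [0,0,0],"offset": [0,0,0.26],"hand": -1},
    {"dr": [0,0,0],"offset": [0,0,0.14],"hand": -1},
    {"dr": [0,0,0],"offset": [0,0,0],"hand": -1},
    {"dr": [0,0,0],"offset": [0,0,0],"hand": -1},
  ],
)

```text
time_s: 13.75
eef_pos: [650.8, -47.4, 30.4]
ee_rot: [0.0, 0.03, 1.0, -0.0]
force: [0.8, -0.5, -0.3]
grip_width: 0.001
grip_force: 0.0
```

```bash
python3 -c "from h import *;st()"
```

```text
t 13.75 board xy [104.7 -57.3] z 30.4 tooly deg 86.51 tz [ 0. -0. -1.] grip 0.0010159806991578916 F [ 0.8 -0.5 -0.3]
```

Call:
arm_command(
  increments=[
    {"dr": [0,0,0],"offset": [0,0.06,0.02],"hand": -1},
    {"dr": [0,0,0],"offset": [0,0.07,0],"hand": -1},
    {"dr": [0,0,0],"offset": [0,0.08,0],"hand": -1},
    {"dr": [0,0,0],"offset": [0,0.09,0],"hand": -1},
    {"dr": [0,0,0],"offset": [0,0.09,0],"hand": -1},
    {"dr": [0,0,0],"offset": [0,0.09,0],"hand": -1},
    {"dr": [0,0,0],"offset": [0,0.09,0],"hand": -1},
    {"dr": [0,0,0],"offset": [0,0.09,0],"hand": -1},
  ],
)

```text
time_s: 14.55
eef_pos: [655.9, 31.6, 27.6]
ee_rot: [0.0, 0.031, 1.0, -0.0]
force: [-0.3, -2.3, 3.7]
grip_width: 0.002
grip_force: 1.6
```

Call:
arm_command(
  increments=[
    {"dr": [0,0,0],"offset": [0,0.09,0],"hand": -1},
    {"dr": [0,0,0],"offset": [0,0.09,0],"hand": -1},
    {"dr": [0,0,0],"offset": [0,0.09,0],"hand": -1},
    {"dr": [0,0,0],"offset": [0,0.09,0],"hand": -1},
    {"dr": [0,0,0],"offset": [0,0.09,0],"hand": -1},
    {"dr": [0,0,0],"offset": [0,0.09,0],"hand": -1},
    {"dr": [0,0,0],"offset": [0,0.09,0],"hand": -1},
    {"dr": [0,0,0],"offset": [0,0.09,0],"hand": -1},
  ],
)

```text
time_s: 15.35
eef_pos: [661.1, 117.8, 27.5]
ee_rot: [0.0, 0.031, 1.0, -0.0]
force: [-0.8, -3.2, 5.7]
grip_width: -0.0
grip_force: 2.4
```

Call:
arm_command(
  increments=[
    {"dr": [0,0,0],"offset": [0,0.09,0],"hand": -1},
    {"dr": [0,0,0],"offset": [0,0.09,0],"hand": -1},
    {"dr": [0,0,0],"offset": [0,0.06,0],"hand": -1},
    {"dr": [0,0,0],"offset": [0,0,0],"hand": -1},
    {"dr": [0,0,0],"offset": [0,0,-0.34],"hand": -1},
    {"dr": [0,0,0],"offset": [0,0,-0.34],"hand": -1},
    {"dr": [0,0,0],"offset": [0,0,-0.34],"hand": -1},
    {"dr": [0,0,0],"offset": [0,0,-0.34],"hand": -1},
  ],
)

```text
time_s: 16.15
eef_pos: [662.4, 145.5, 192.0]
ee_rot: [-0.0, 0.031, 1.0, 0.0]
force: [-0.1, -0.6, -0.0]
grip_width: -0.005
grip_force: 0.0
```

Call:
arm_command(
  increments=[
    {"dr": [0,0,0],"offset": [0,0,-0.34],"hand": -1},
    {"dr": [0,0,0],"offset": [0,0,-0.2],"hand": -1},
    {"dr": [0,0,0],"offset": [0,0,0],"hand": -1},
    {"dr": [0,0,0],"offset": [0,0,0],"hand": -1},
  ],
)

```text
time_s: 16.55
eef_pos: [662.6, 145.5, 254.7]
ee_rot: [-0.0, 0.031, 1.0, 0.0]
force: [0.1, -0.7, -0.6]
grip_width: 0.0
grip_force: 0.0
```

```bash
python3 - <<'E'
from h import *;import cv2
st();im=ctrl.capture('scene');im2=ctrl.capture('side');cv2.imwrite('pics/w7.png',np.hstack([im[150:400,130:490],im2[150:480,80:500][:250*330//250]][:1]+[cv2.resize(im2[150:480,80:500],(420,250))])[:,:,::-1])
E
```

```text
t 16.55 board xy [104.6 135.9] z 254.7 tooly deg 86.43 tz [-0.001  0.    -1.   ] grip 0.00020688490787959307 F [ 0.1 -0.7 -0.6]
```

View pics/w7.png

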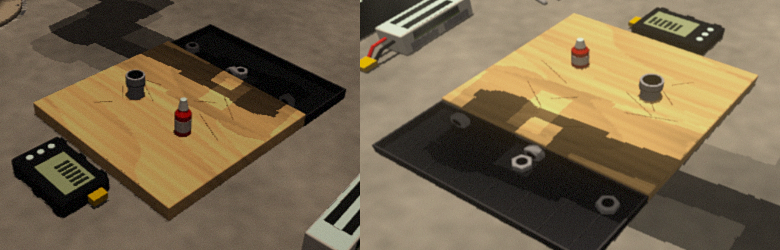

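All four nuts are in the tray: D (458,120), C (521,162), B (534,152) and A (608,204) in the right half. The bottle, socket and checker are where they were. B lies close to C and may be tilted, so I'll check its height numerically with the arm out of the light.

Call:
arm_command(
  increments=[
    {"dr": [0,0,0],"offset": [0,-0.3,0],"hand": -1},
    {"dr": [0,0,0],"offset": [0,-0.35,0],"hand": -1},
    {"dr": [0,0,0],"offset": [0,-0.35,0],"hand": -1},
    {"dr": [0,0,0],"offset": [0,-0.35,0],"hand": -1},
    {"dr": [0,0,0],"offset": [0,-0.35,0],"hand": -1},
    {"dr": [0,0,0],"offset": [0,-0.35,0],"hand": -1},
    {"dr": [0,0,0],"offset": [0,0,0],"hand": -1},
    {"dr": [0,0,0],"offset": [0,0,0],"hand": -1},
  ],
)

```text
time_s: 17.45
eef_pos: [647.2, -100.2, 254.0]
ee_rot: [-0.001, 0.032, 0.999, 0.001]
force: [0.9, 0.2, 0.0]
grip_width: 0.004
grip_force: 0.0
```

```bash
python3 - <<'E'
from h import *;import cv2
st()
a=np.radians(-3.55);r=np.array([[np.cos(a),np.sin(a)],[-np.sin(a),np.cos(a)]])
ims={}
for n in('scene','side'):
    im=ctrl.capture(n);cv2.imwrite(f'pics/f_{n}.png',im[:,:,::-1])
    # rectify the tray to board frame at z=12, 1 px/mm: x -40..30, y 135..205
    i=ctrl.camera_info(n);P=np.array(i['K'])@np.c_[i['R'],i['t']]
    X,Y=np.meshgrid(np.arange(-150,150,1.),np.arange(135,255,1.))
    W=np.c_[X.ravel(),Y.ravel()]@r+[549.8,16.3]
    p=(P@np.c_[W,np.full(len(W),12.),np.ones(len(W))].T);p=(p[:2]/p[2]).reshape(2,*X.shape).astype(np.float32)
    g=cv2.cvtColor(cv2.remap(im,p[0],p[1],1),cv2.COLOR_RGB2GRAY);ims[n]=g
    sub=g[0:66:2,110:180:1][:, ::1]
    print(n,'x -40..28, y 135..201')
    for row in sub:print(''.join(' .:-=+*#%@'[min(9,int(v)//22)] for v in row))
    m=(g>70).astype(np.uint8);k,l,s,c=cv2.connectedComponentsWithStats(m)
    for j in range(1,k):
        if s[j,4]>60:print('blob xy',np.round(c[j]+[-150,135],1),'wh',s[j,2:5])
E
```

```text
t 17.45 board xy [ 104.4 -110.3] z 254.0 tooly deg 86.36 tz [-0.002  0.001 -1.   ] grip 0.0038979611055052197 F [0.9 0.2 0. ]
scene x -40..28, y 135..201
#######*******************************************************########
#######****##***#*****************************************************
*******#####****#*****************************************************
*******##**************##**#*****##****##*****************************
***#####*##########**#########**###########**************#******#*****
**#**########################*#######################################*
********##################***##*###**######################**#########
++++*++***++**++**++***+++++++++++*++**++*******+***+***++++++**++**+*
--::------:------------::::::::::---------------:-------::::::::::::::
     .       .......          ....:::::.....:.........                
              ......       ...::::::::................                
            .:::::......::::::----:::::.:::............               
           .:----::::::--------------::::::............               
           .:--==---===
[... 3424 characters left out ...]
......
......................................................................
.......:..............................................................
......................................................................
......................................................................
..:...................................................................
......................................................................
......................................................................
blob xy [-10.6 140.5] wh [277  22 706]
blob xy [109.1 149.1] wh [ 28  17 357]
blob xy [-118.7  170.3] wh [ 24  27 372]
blob xy [ -4.3 170.4] wh [ 26  25 377]
blob xy [ 29.6 253.4] wh [260   6 516]
```

```bash
python3 - <<'E'
from h import *
a=np.radians(-3.55);r=np.array([[np.cos(a),np.sin(a)],[-np.sin(a),np.cos(a)]])
def tri(s,d):
    L=[]
    for n,q in(('scene',s),('side',d)):
        i=ctrl.camera_info(n);c=-np.array(i['R']).T@i['t']
        p=np.r_[np.array(q)@r+[549.8,16.3],12.];L.append((p,(p-c)/np.linalg.norm(p-c)))
    A=sum(np.eye(3)-np.outer(u,u) for p,u in L);b=sum((np.eye(3)-np.outer(u,u))@p for p,u in L)
    X=np.linalg.solve(A,b);return np.round([*(r@(X[:2]-[549.8,16.3])),X[2]],1)
print('D',tri((97.1,167.7),(109.1,149.1)));print('A',tri((-120.2,170.3),(-118.7,170.3)));print('B',tri((-21,163),(-3,145)))
E
python3 - <<'E'
import cv2,numpy as np
im=cv2.imread('pics/f_side.png',0)
for (y0,x0) in((290,165),):
    for row in im[y0:y0+45,x0:x0+50]:print(''.join(' .:-=+*#%@'[min(9,int(v)//22)] for v in row))
E
```

```text
D [103.8 154.7  21.5]
A [-119.2  170.1   12.4]
B [ -9.1 150.   23. ]
.:...::::----=+*##%%%%%%%%%%%%%%%%%%%@%%%%%%%%%%%%
...:.:.:::::--==*###%%%%%%%%%%%%%%%%%%%%%%%%%%%%%%
........:::::---=+**#%%%%%%%%%%%%%%%%%%%%%%%%%%%%%
.:.:......::::----=+*#%%%%%%%%%%%%%%%%%%%%%%%%%%%%
:...........::::::--+*##%%%%%%%%%%%%%%%%%%%%@%%@%%
:::...........:::----=+*#%%%%%%%%%%%%%%%%%%%%%%%@%
:::.:..:..:...::::--:--=*#%%%%%%%%%%%%%%%%%%%%%%%%
::::.:::....:....:::::--=+*#%%%%%%%%%%%%%%%%%%%%%%
::...:::.:-----::::.:::---=*##%%%%%%%%%%%%%%%%%%%%
..::.:..:-==+++++=::.::-::-=+*#%%%%%%%%%%%%%%%%%%%
:..:.:::=++******++-:.::::---=+*%%%%%%%%%%%%%%%%%%
.....:-++**#*******+-:::::::---+*#%%%%%%%%%%%%%%%%
:::.:-+**#**#****##*+:..::::-:--=+*###%%%%%%%%%%%%
:.:::-+**************=::..:::::--==**#%%%%%%%%%%%%
::..:-=++************+=:....:::----=+*#%%%%%%%%%%%
.:..::-==++***+*******+-.:....::::---=+*#%%%%%%%%%
.:.:::----=++++++******=-.....:::::---=++#%%%%%%%%
....::::.::-=++++++++**+=:.....::.::-:--=+*#%%%%%%
..:..:::...:-=++==++++++=:.......:::::::--=+*#%%%%
:..:::::...::-=+=====+++=:..........::::-:--=*##%%
...:..::...
[... 563 characters left out ...]
................:.:.:::.:::.::..:..:.
..........:.:.:.:.......:::.........:.:::.::::....
.............:.....:........::.:.::...:..:::::....
......:...:....:.:...:...:..:..:...:::....:::::.:.
....................:.....:.....::..:::.:..:.:.:.:
............:..........:::..:..:.:::::.:::::::.:::
..........:...:...:......::..::.....::..........:.
.................:.......:..:...:.:..:..::..:::..:
................:...........:.....:..:......::.:::
.......................::......:......::..:.:::::.
.....................:......:.............::.::...
..............:....:.::........::.....:.....:...::
...:...............::.....:...:.....:.........:..:
..................:..:......::......:....:......:.
```

Nuts B and D rest on edge against the tray's near wall, inside the tray and not moving. A and C lie flat. The arm is clear of everything, so I'll hand in.

```bash
python3 -c "
from rig import ctrl
print(ctrl.finish_job())"
```

```text
the job is handed in; nothing more can be done
None
```

I swept all four nuts into the tray and handed the job in at about 17.5 s; two lie flat and two rest on edge against the near wall, and the bottle, socket and checker looked unmoved in the last picture I viewed (no verdict was returned).

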